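Index the plate-reading turntable to the next hole

TASK

The next petri dish is to be read. Press the turntable's spring plunger down with the fingertips and, keeping it down, turn the table counter-clockwise (seen from above) to the next hole; then let the plunger spring right up so that the table is locked there. Also push the magnifier over the reading place until its arm meets the stop. Only press and push, never pick anything up: the dishes must stay untouched in their nests and the things standing around must not be moved.

Things in the scene. Friction and masses are not known exactly. Their poses are not given: they have to be found in the camera images.
- turntable: the fixed stand of a hand-indexed turntable for petri dishes (grey foot, steel index plate 237 mm across with its top 46 mm above the worktop, six brass-bushed holes 60 degrees apart on a circle of radius 107 mm near its rim); bolted down. Origin on the axis of rotation, at worktop height; z up
- table (a joint): turn of the aluminium table (196 mm across, top face 58 mm above the worktop) about the stand's upright axis, rad; 0 at the start, grows counter-clockwise seen from above; the next hole counter-clockwise is at +1.047, the next clockwise at -1.047. It turns very easily (less than 0.5 N at the button) once the plunger is pressed, and has no drive of its own
- plunger (a joint): how far the index plunger is pressed down, m: 0 = up, its pin right through a hole of the index plate and the table locked; 0.012 = fully down. The spring pushes back with 3 N at first and 6 N fully down. The pin leaves the hole at about 0.0075. If let go between holes, the pin's rounded nose rides under the plate (reading about 0.0065 to 0.0075) and the table still turns until the pin springs into a hole; let go within about 2 degrees of a hole it centres itself
- button_top (a point): centre of the flat top of the plunger's button, a round black cap 33 mm across and 10 mm high that stands on a lug at the edge of the table, 126 mm from the axis of rotation and turning with the table; top 88 mm above the worktop when up, 76 mm when fully down. Press here with closed fingertips: friction on the cap is enough to carry the table round while it is held down
- lens_arm (a joint): swing of the magnifier's arm about its upright post, rad: 0 = against its stop, lens over the reading place; grows counter-clockwise seen from above, as the lens is swung away to the left. It stays where it is left and is pushed with under 0.5 N
- lens_centre (a point): centre of the magnifier, a level round lens in a black ring, 82 mm across and 14 mm thick (107 to 121 mm above the worktop), on the end of its arm; this point lies 114 mm from the axis of the post. The post (13 mm thick, 127 mm high with the arm's hub at its top) stands 150 mm from the turntable's axis at 130 degrees counter-clockwise from the stand's x axis, at (-0.0964, 0.1149) in the stand's frame
- reading_place (a point): the nest position over which the lens is read: a point fixed to the stand, on the table's top face, 64 mm from the axis of rotation at (0.0056, 0.0638) in the stand's frame; does not turn with the table
- dish_a: a loose closed clear petri dish, 57 mm across and 12 mm high, lying between three 5 mm high steel pins in one of the table's six nests (64 mm from the axis); origin under its middle, at table-top height
- dish_b: a loose closed clear petri dish, 57 mm across and 12 mm high, lying between three 5 mm high steel pins in one of the table's six nests (64 mm from the axis); origin under its middle, at table-top height
- dish_c: a loose closed clear petri dish, 54 mm across and 11 mm high, lying between three 5 mm high steel pins in one of the table's six nests (64 mm from the axis); origin under its middle, at table-top height
- dish_d: a loose closed clear petri dish, 57 mm across and 12 mm high, lying between three 5 mm high steel pins in one of the table's six nests (64 mm from the axis); origin under its middle, at table-top height
- dish_e: a loose closed clear petri dish, 57 mm across and 12 mm high, lying between three 5 mm high steel pins in one of the table's six nests (64 mm from the axis); origin under its middle, at table-top height
- marker_pen: black and white marker pen, 135 mm long, lying on the right of the turntable; origin under its middle; loose, not part of the work
- forceps: steel forceps, 114 mm long, 9 mm high, lying on the right of the turntable, beyond the pen; origin under their middle; loose, not part of the work
- dropper_bottle: amber dropper bottle, 36 mm wide, 93 mm high, standing on the left beyond the turntable; origin under its middle; loose, not part of the work
- jar_cap: round blue jar cap, 66 mm wide, 20 mm high, lying on the left of the turntable; origin under its middle; loose, not part of the work
- stopper: blue tapered rubber stopper, 36 mm wide, 25 mm high, near the front right of the turntable; origin under its middle; loose, not part of the work
- pipette_bulb: red rubber pipette bulb, 96 mm long, 51 mm high, lying at the front left; origin under its middle; loose, not part of the work
Things that resemble listed ones, but are neither listed nor needed, are in the scene too. What is shaped like the dish_d but blue or green is not meant. Leave any red look-alike of the dish_c alone.

How it is judged (in metres and radians):
On the way, in this order (a step that is already met when the one before it is completed fails the run):
1. the plunger is pressed down far enough to free the table, which still stands at its first hole (value of joint plunger above 0.0078 m and value of joint table between -0.1 and 0.1 rad), for 0.04 s.
2. the plunger has sprung up into the next hole counter-clockwise (value of joint table between 1.017 and 1.077 rad and value of joint plunger below 0.002 m), for 0.2 s.
At the end, for the whole second after the job is handed in: Table at +1.047 rad within 0.03 and plunger up within 2 mm (pin in the next hole counter-clockwise); lens arm within 0.09 rad of its stop; all five dishes flat in nests of the table (middle 58 to 70 mm from its axis, underside within 3.5 mm of its top, tilt under 0.06 rad) (all of step 2 and value of joint lens_arm below 0.09 rad and horizontal distance between dish_a and turntable between 0.058 and 0.07 m and height (world z) of dish_a between 0.055 and 0.0615 m and angle between each of dish_a, dish_b, dish_c, dish_d, dish_e's own z axis and vertical below 0.06 rad and horizontal distance between dish_b and turntable between 0.058 and 0.07 m and height (world z) of dish_b between 0.055 and 0.0615 m and horizontal distance between dish_c and turntable between 0.058 and 0.07 m and height (world z) of dish_c between 0.055 and 0.0615 m and horizontal distance between dish_d and turntable between 0.058 and 0.07 m and height (world z) of dish_d between 0.055 and 0.0615 m and horizontal distance between dish_e and turntable between 0.058 and 0.07 m and height (world z) of dish_e between 0.055 and 0.0615 m); the robot touches nothing.
It fails at once if a dish is lifted 12 mm off the table, or falls off it (height (world z) of any of dish_a, dish_b, dish_c, dish_d, dish_e above 0.07 m or height (world z) of any of dish_a, dish_b, dish_c, dish_d, dish_e below 0.045 m).
It fails at once if the fingers press on a dish with more than 3 N (contact force between any of dish_a, dish_b, dish_c, dish_d, dish_e and the fingers above 3 N).
It fails at once if a thing standing around is moved by more than 15 mm (distance of any of marker_pen, forceps, dropper_bottle, jar_cap, stopper, pipette_bulb from where it was at the start of the episode above 0.015 m).
It also fails if it takes over 59 s, if anything falls off the work surface, if the arm or the gripper's body presses on something with over 40 N, if the wrist force passes 120 N, or if a joint passes its speed limit or range.

ROBOT

A 7-joint arm with a two-finger parallel gripper is mounted at the origin on a cart in front of the work surface, level with it; the furniture and walls round the work are solid. World frame = base frame: x ahead of the robot, y to its left, z up, the work surface at z = 0. Lengths are in mm, angles in rad, forces in N, time in s.
With the tool pointing down it reaches from about 425 to 1025 mm from the base axis. Payload 9.4 kg.
Tool frame: the origin (TCP) lies at the very end of the fingers, on their centre line; the grasp point (between the pads) lies 19 mm behind it (manip.hold_point_z is the distance from the TCP to the grasp point, in mm); z points along the fingers, y is the line along which they close (so a half turn about z gives the same grasp; the last joint's range is limited). The gripper opens to 93 mm and grips with 3 to 60 N. Pads are 15 mm wide; open, the fingers measure 128 mm over their backs; the gripper's body (75 mm by 188 mm) begins 65 mm behind the grasp point.
Start: joints at [1.077, 0.599, -0.003, 1.599, 0.002, 0.943, -0.08], TCP at [293.497, -662.936, 218.618] pointing down, gripper open.
Joint ranges: [-2.57, 2.57], [-0.35, 1.97], [-1.29, 1.29], [0.11, 2.56], [-1.05, 4.19], [0.11, 1.86], [-2.63, 2.63]. Speed limits (rad/s): [2.22, 2.22, 3.01, 3.01, 3.14, 3.14, 3.14].

INTERFACE

Orientations are given as a unit quaternion [w, x, y, z].
In Python, from workcell import manip gives the robot as it stands.
- The arm moves only by the shell command python3 -m handwheel 'ROWS' [OPENING]. ROWS is JSON, a list of rows, each a list of 2 entries, a list of its own where there are three numbers: the shift along the tool's x, y, z in m, then the turn, a rotation vector about the tool's x, y, z in degrees. A call has 1 to 5 rows; each row is the pose to reach, as a shift and turn from the pose commanded when the call began, along the tool's axes at that moment; what a row does not reach only later rows make up. A row lasts 1/12 s, in which the tool goes at most 41.7 mm and 7.16 degrees, less where a joint would pass 70% of its speed; a pose out of reach is approached as far as the arm can. A call with a gripper value outside its range is refused whole. OPENING is the closure, from -1 (fully open) to 1 (shut), so that 0 is half open, set as the call begins (- or left out, the last holds). The fingers move at their own pace and stop on an object; the grip force is fixed at half the most. Time passes only in rows, so rows that repeat a pose let the fingers close. It gives the time, the measured TCP pose, the force, the opening and the grip force at its end, in the units of the state.
- manip.get_state(): the state, without advancing time (a new reading comes with each control period).
- manip.get_image(name): name is "side" or "top"; returns a dict with "frame" (384x512x3 uint8, red, green, blue), "fx", "fy", "cx", "cy" (pixels), "k1" (the pictures are not rectified: a ray, as slopes to the right and down, at radius r is drawn at 1 + k1 r^2 times it, then the intrinsics apply), "world_from_camera" (4x4, takes a point from camera to world coordinates). Camera axes: x right, y up, looking along -z (the intrinsics and any distortion apply to the point x, -y, -z); pixel columns grow to the right and rows downward; lengths in mm; the calibration is good to about 2 mm. A picture is of the moment at which its call begins. There is no depth.
- manip.close_job(): hands the job in; it is judged then, once.
The state is a dict: "time_s": time; "joint_pos": joint angles; "dq": joint speeds; "effort": joint torques, N m; "eef_pos": TCP position; "orientation": TCP orientation; "wrist_force": force on the tool from outside, world axes, zero at the start; "torque": the same for the moment, N m; "grip_width": finger opening in mm; "gripper_force": force on a finger pad.
Only numpy, scipy, OpenCV 4.12 (cv2) and the standard library are available. Lean on these libraries where they do the work, as an engineer would, in place of code of your own. Each camera call takes 0.05 s, during which the arm holds its last target. There are 200 camera calls.

## Working session

There is one attempt and no reset: what is moved stays moved. The work goes in short steps, Python scripts to look and compute and a shell command to move; the robot and the scene stay as the last step left them, time stands still between calls to the robot, and variables do not carry over. Pictures are saved under pics/ and viewed, at most 10 in all, crops included, and the job is handed in when it is done.

```bash
mkdir -p pics; ls
cat > h.py <<'E'
import numpy as np, cv2
from workcell import manip
def grab(n,f):
    d=manip.get_image(n); cv2.imwrite(f'pics/{f}.png',cv2.cvtColor(d['frame'],cv2.COLOR_RGB2BGR)); np.save(f'{f}.npy',d,allow_pickle=True); return d
def load(f): return np.load(f'{f}.npy',allow_pickle=True).item()
def ray(d,u,v):
    p=np.array([(u-d['cx'])/d['fx'],(v-d['cy'])/d['fy']]); q=p.copy()
    for _ in range(20): q=p/(1+d['k1']*(q@q))
    T=np.array(d['world_from_camera']); return T[:3,3],T[:3,:3]@np.array([q[0],-q[1],-1.])
def onz(d,u,v,z):
    o,r=ray(d,u,v); return o+r*(z-o[2])/r[2]
def proj(d,P):
    T=np.linalg.inv(np.array(d['world_from_camera'])); c=T[:3,:3]@np.array(P,float)+T[:3,3]
    x,y=c[0]/-c[2],-c[1]/-c[2]; s=1+d['k1']*(x*x+y*y); return d['cx']+d['fx']*x*s,d['cy']+d['fy']*y*s
def tri(a,b):
    (o1,r1),(o2,r2)=a,b; r1=r1/np.linalg.norm(r1); r2=r2/np.linalg.norm(r2)
    t=np.linalg.lstsq(np.stack([r1,-r2],1),o2-o1,rcond=None)[0]; p,q=o1+t[0]*r1,o2+t[1]*r2
    return (p+q)/2,np.linalg.norm(p-q)
E
python3 - <<'E'
from h import *
for n in('top','side'):
    d=grab(n,n+'0'); print(n,d['fx'],d['k1'],np.round(d['world_from_camera'],3).tolist())
print(manip.get_state())
E
```

```text
pics
top 495.7196012131252 -0.060763778877675236 [[-0.024, 0.991, -0.133, 403.875], [-1.0, -0.026, -0.013, 59.509], [-0.017, 0.132, 0.991, 1461.753], [0.0, 0.0, 0.0, 1.0]]
side 456.39978527422903 -0.03994572343995373 [[0.993, 0.065, -0.095, 452.497], [-0.115, 0.627, -0.77, -810.032], [0.01, 0.776, 0.63, 821.043], [0.0, 0.0, 0.0, 1.0]]
{'time_s': 0.1, 'joint_pos': array([ 1.07732176,  0.60003037, -0.00255321,  1.60007441,  0.00179378,
        0.94290371, -0.07980293]), 'dq': array([-6.39618159e-04, -2.65341029e-03, -5.07128529e-04, -2.96252740e-03,
       -1.51956559e-05,  1.84615854e-03,  7.36206188e-05]), 'effort': array([ 5.93294288e-03, -7.66557240e+01,  1.50232326e+00, -2.52939248e+01,
       -5.23080037e-02,  1.36017046e-02,  4.14029148e-05]), 'eef_pos': array([ 293.29888086, -662.52740864,  217.84807931]), 'orientation': array([-6.76429689e-04,  9.78359371e-01,  2.06911675e-01, -2.04948229e-04]), 'wrist_force': array([ 0.57571347, -0.87489699,  0.06718268]), 'torque': array([-0.01055712,  0.03914375,  0.01216909]), 'gripper_force': 0.0, 'grip_width': 93.25728907410978}
```

View pics/top0.png

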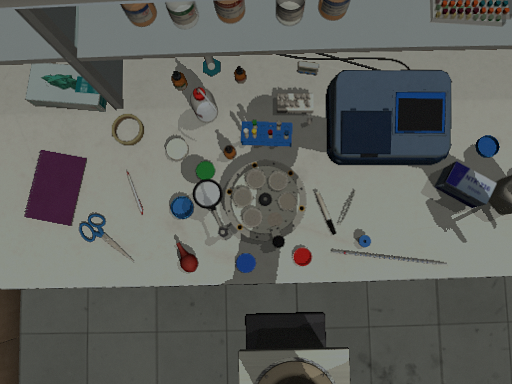

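View pics/side0.png

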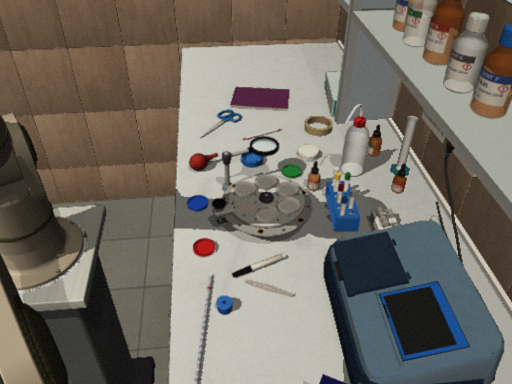

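The top view shows the turntable around (265,200), the black button at (278,241), the lens at (207,194) and its post at (223,231). In the side view they are at (265,205), (218,203), (264,146) and (226,160). I'll take an enlarged crop of both views and measure.

Run:
```python
from h import *
t,s=load('top0'),load('side0')
a=cv2.resize(t['frame'][145:270,170:330],None,fx=4,fy=4,interpolation=3)[:, :, ::-1]
b=cv2.resize(s['frame'][125:250,180:340],None,fx=4,fy=4,interpolation=3)[:, :, ::-1]
cv2.imwrite('pics/c_top.png',a);cv2.imwrite('pics/c_side.png',b)
def comp(d,win,thr):
    x0,y0,x1,y1=win; g=d['frame'][y0:y1,x0:x1].max(2); m=(g<thr).astype('uint8')
    n,l,st,c=cv2.connectedComponentsWithStats(m)
    for i in range(1,n):
        if st[i,4]>15: print(st[i][:4]+[x0,y0,0,0],st[i,4],np.round(c[i]+[x0,y0],1))
for thr in(35,50):
    print('thr',thr);comp(t,(185,170,300,255),thr);print('side');comp(s,(205,130,290,215),thr)
for n,u,v,w in(('btn',(278.5,241.5),(218,203),88),('lens',(207,194),(264,146),114),('centre',(265,200),(265,205),58)):
    print(n,tri(ray(t,*u),ray(s,*v)),onz(t,*u,w),onz(s,*v,w))
```

```text
thr 35
[193 179  29  32] 162 [207.8 194.8]
[259 193  12  13] 105 [264.5 199.2]
[272 236  12  12] 108 [277.8 241.2]
side
[249 137  29  19] 108 [263.5 149.9]
[225 156   6   9] 28 [227.5 160.3]
[260 193  13  10] 88 [265.9 197.6]
[212 199  14  10] 110 [218.9 203.2]
thr 50
[193 179  30  32] 205 [208.1 194.7]
[259 193  13  13] 119 [264.7 199. ]
[219 228   9   9] 37 [223.  231.6]
[271 236  13  12] 123 [277.5 241.3]
side
[249 137  29  19] 165 [262.4 147.5]
[223 154   8  11] 59 [226.6 159. ]
[205 159   4   8] 18 [206.3 162.1]
[259 192  14  11] 115 [265.8 197.4]
[212 197  15  13] 131 [218.9 203.5]
btn (array([456.58602971,  35.80923955,  84.56197323]), np.float64(0.2979442050389726)) [456.60309137  35.8725143   88.        ] [456.41879982  31.85006079  88.        ]
lens (array([592.10958016, 229.28296404, 112.72302801]), np.float64(2.6197007705510633)) [590.61162356 229.1589499  114.        ] [593.18692683 227.6034623  114.        ]
centre (array([578.48872371,  70.69964318,  36.38497331]), np.float64(1.751803063744721)) [576.70946684  70.50288761  58.        ] [574.15649322  46.34911011  58.        ]
```

View pics/c_top.png

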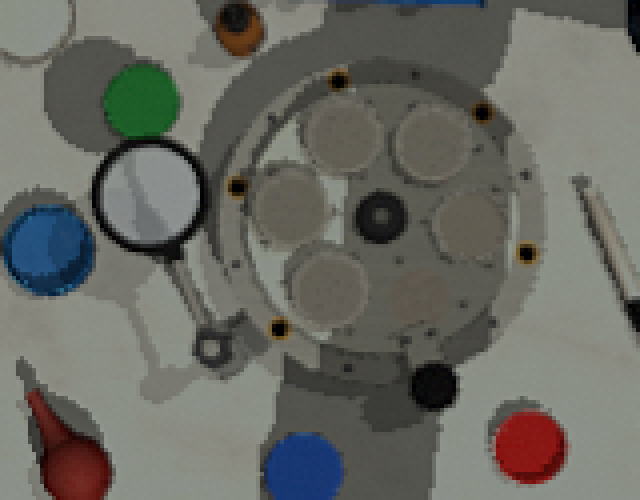

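View pics/c_side.png

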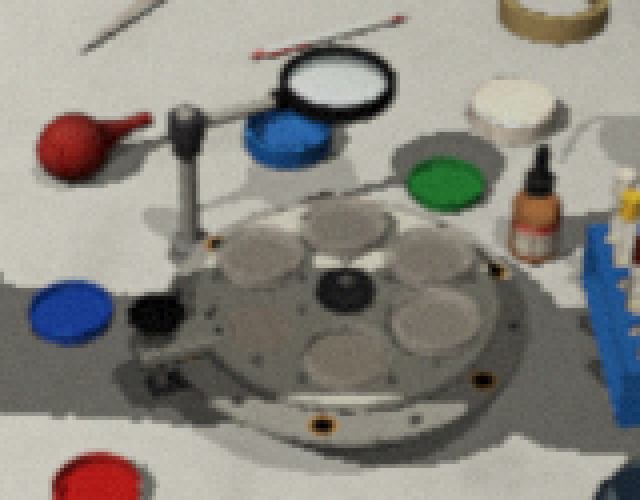

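The crop shows two black round things: the centre knob at (264.5,199), and the cap on the lug outside the rim at (278,241). The cap on the lug is the button, because it stands at the table's edge on its lug. The lens ring is at (207,194) and the post hub at (223,231). Next I'll fix the axis from the five visible brass holes.

Run:
```python
from h import *
t,s=load('top0'),load('side0')
H=np.array([onz(t,170+u/4,145+v/4,46)[:2] for u,v in((338,80),(482,112),(527,253),(279,328),(238,186))])
def fit(P):
    A=np.c_[2*P,np.ones(len(P))]; x=np.linalg.lstsq(A,(P**2).sum(1),rcond=None)[0]; return x[:2],np.sqrt(x[2]+x[:2]@x[:2])
c,r=fit(H);print('axis',c,r,np.degrees(np.arctan2(*(H-c).T[::-1])))
Hs=np.array([onz(s,180+u/4,125+v/4,46)[:2] for u,v in((214,242),(497,269),(483,380),(322,425))]);print('side',fit(Hs))
b=tri(ray(t,277.8,241.2),ray(s,218.9,202.5));print('btn',b); bt=onz(t,277.8,241.2,86)
l=tri(ray(t,207.5,194),ray(s,180+337/4,125+83/4));print('lens',l)
h=tri(ray(t,170+212/4,145+347/4),ray(s,180+187/4,125+115/4));print('hub',h)
for n,p in(('btn',bt),('lens',l[0]),('hub',h[0])): v=p[:2]-c;print(n,np.hypot(*v),np.degrees(np.arctan2(v[1],v[0])))
print('arm',np.hypot(*(l[0]-h[0])[:2]))
v=h[0][:2]-c;a=np.arctan2(v[1],v[0])-np.radians(130)
for k in range(1):
    R=np.array([[np.cos(a),-np.sin(a)],[np.sin(a),np.cos(a)]]);print('yaw',np.degrees(a),'read',c+R@[5.6,63.8],'post',c+R@[-96.4,114.9])
```

```text
axis [578.34825651  69.30111471] 106.96398142322265 [  15.83884146  -44.18446904 -104.49971946  135.23436247   75.20644673]
side (array([580.41092953,  72.28046771]), np.float64(109.09256313225964))
btn (array([458.17035491,  37.73625782,  84.26325951]), np.float64(1.0929052618343544))
lens (array([592.19584027, 227.65829979, 114.57606952]), np.float64(3.3723941047691697))
hub (array([486.70168991, 185.52887065, 124.61482506]), np.float64(3.1512896086258415))
btn 124.84502430426906 -165.3612229826269
lens 158.96148478360905 85.0024684822006
hub 148.0134602675564 128.2560774310958
arm 113.59535448541938
yaw -1.7439225689041928 read [585.88725567 132.90114215] post [485.48959988 187.081588  ]
```

The measurements agree: the axis is at (578.8,70), button at (457,37) 126 mm from it, lens at (592,228), post at (486.5,186.5) and arm 114 mm. Now I'll close the fingers and head over, turning the tool to the world axes.

```bash
cat > go.py <<'E'
import sys; from h import *
from scipy.spatial.transform import Rotation as R
s=manip.get_state(); q=s['orientation']; r=R.from_quat([q[1],q[2],q[3],q[0]])
print('t',round(s['time_s'],2),'pos',np.round(s['eef_pos'],1),'F',np.round(s['wrist_force'],1),'w',round(s['grip_width'],1))
goal=R.from_matrix(np.array([[0,1,0],[1,0,0],[0,0,-1.]]))
print('turn',np.round((r.inv()*goal).as_rotvec(True),2))
if len(sys.argv)>3: print('shift',np.round(r.inv().apply(np.array(list(map(float,sys.argv[1:4])))-s['eef_pos']),1))
E
python3 -m handwheel '[[[0.024,-0.032,0],[0,0,-7]],[[0.048,-0.064,0],[0,0,-14]],[[0.072,-0.096,0],[0,0,-21]],[[0.096,-0.128,0],[0,0,-28]],[[0.12,-0.16,0],[0,0,-35]]]' 1; python3 go.py 457 37 150
```

```text
time_s: 0.52
eef_pos: [338.4, -466.0, 218.4]
orientation: [-0.0, 0.869, 0.494, -0.0]
wrist_force: [1.8, 0.2, 0.2]
grip_width: 64.1
gripper_force: 0.0
t 0.52 pos [ 338.4 -466.   218.4] F [1.8 0.2 0.2] w 64.1
turn [-2.000e-02 -1.000e-02 -3.078e+01]
shift [ 492.9 -155.4   68.5]
```

```bash
python3 -m handwheel '[[[0.038,-0.012,0],[0,0,-6]],[[0.076,-0.024,0],[0,0,-12]],[[0.114,-0.036,0],[0,0,-18]],[[0.152,-0.048,0],[0,0,-24]],[[0.19,-0.06,0],[0,0,-30.5]]]' 1; python3 go.py 457 37 150
```

```text
time_s: 0.93
eef_pos: [385.1, -272.5, 218.6]
orientation: [0.0, 0.709, 0.705, -0.0]
wrist_force: [0.5, 0.2, 0.6]
grip_width: 30.7
gripper_force: 0.0
t 0.93 pos [ 385.1 -272.5  218.6] F [0.5 0.2 0.6] w 30.7
turn [-0.01  0.01 -0.34]
shift [310.   70.   68.5]
```

```bash
python3 -m handwheel '[[[0.04,0.009,0],[0,0,0]],[[0.08,0.018,0],[0,0,0]],[[0.12,0.027,0],[0,0,0]],[[0.16,0.036,0],[0,0,0]],[[0.2,0.045,0],[0,0,0]]]' 1 >/dev/null;  python3 -m handwheel '[[[0.04,0.009,0.01],[0,0,0]],[[0.08,0.018,0.025],[0,0,0]],[[0.11,0.025,0.04],[0,0,0]],[[0.11,0.025,0.05],[0,0,0]],[[0.11,0.025,0.05],[0,0,0]]]' 1; python3 go.py 457 37 93
```

```text
time_s: 1.77
eef_pos: [457.8, 37.0, 166.9]
orientation: [-0.001, 0.709, 0.705, -0.001]
wrist_force: [-1.0, -1.2, -0.3]
grip_width: 0.4
gripper_force: 0.0
t 1.77 pos [457.8  37.  166.9] F [-1.  -1.2 -0.3] w 0.4
turn [-0.18 -0.02 -0.34]
shift [ 0.  -0.6 73.9]
```

Next I descend to just above the cap and look.

```bash
python3 -m handwheel '[[[0,0,0.03],[0,0,0]],[[0,0,0.055],[0,0,0]],[[0,0,0.067],[0,0,0]],[[0,0,0.069],[0,0,0]],[[0,0,0.069],[0,0,0]]]' 1
python3 - <<'E'
from h import *
a=grab('side','s1');b=grab('top','t1')
im=np.hstack([cv2.resize(d['frame'][y:y+100,x:x+100],None,fx=4,fy=4,interpolation=3)[:,:,::-1] for d,x,y in((a,180,140),(b,230,180))])
cv2.imwrite('pics/p1.png',im)
E
```

```text
time_s: 2.18
eef_pos: [458.2, 33.8, 99.5]
orientation: [-0.0, 0.711, 0.703, -0.001]
wrist_force: [1.3, -0.3, 0.5]
grip_width: 0.3
gripper_force: 0.0
```

View pics/p1.png

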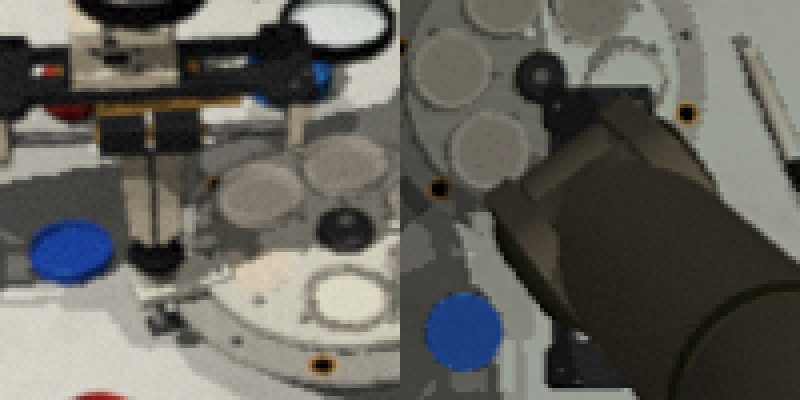

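The side crop shows the closed tips right over the black cap at (155,250), and the lug beneath it is clear. Next I press.

```bash
python3 go.py 457 36.7 76; python3 -m handwheel '[[[0.002,0,0.006],[0,0,0]],[[0.003,0,0.012],[0,0,0]],[[0.003,0,0.016],[0,0,0]],[[0.003,0,0.016],[0,0,0]]]' 1; python3 go.py 457 36.7 76
```

```text
t 2.28 pos [459.   34.2 100.5] F [ 0.4 -0.  -0.2] w 0.5
turn [ 0.05  0.01 -0.68]
shift [ 2.5 -2.1 24.5]
time_s: 2.62
eef_pos: [459.3, 38.1, 83.3]
orientation: [0.0, 0.711, 0.703, 0.0]
wrist_force: [1.3, -0.3, 3.8]
grip_width: 0.5
gripper_force: 1.8
t 2.62 pos [459.3  38.1  83.3] F [ 1.3 -0.3  3.8] w 0.5
turn [ 0.05 -0.02 -0.6 ]
shift [-1.5 -2.3  7.3]
```

```bash
python3 -m handwheel '[[[-0.001,-0.002,0.003],[0,0,0]],[[-0.001,-0.002,0.006],[0,0,0]],[[-0.001,-0.002,0.0065],[0,0,0]],[[-0.001,-0.002,0.0065],[0,0,0]]]' 1; python3 go.py 457 36.7 76
```

```text
time_s: 2.95
eef_pos: [457.5, 37.2, 77.2]
orientation: [0.0, 0.711, 0.703, 0.001]
wrist_force: [3.3, 2.5, 5.4]
grip_width: 0.6
gripper_force: 2.6
t 2.95 pos [457.5  37.2  77.2] F [3.3 2.5 5.4] w 0.6
turn [ 0.08 -0.03 -0.6 ]
shift [-0.5 -0.5  1.2]
```

The plunger is down about 11 mm with the table still at its first hole. Now I press a hair more and turn the first 15 degrees.

```bash
python3 -m handwheel '[[[0,0,0.0008],[0,0,0]],[[-0.0064,0.0019,0.0008],[0,0,0]],[[-0.0126,0.0041,0.0008],[0,0,0]],[[-0.0186,0.0067,0.0008],[0,0,0]],[[-0.0246,0.0095,0.0008],[0,0,0]]]' 1; python3 go.py 469.9 6.6 76.5
```

```text
time_s: 3.37
eef_pos: [465.4, 11.9, 76.4]
orientation: [-0.0, 0.711, 0.703, -0.0]
wrist_force: [0.8, 1.1, 5.8]
grip_width: 0.5
gripper_force: 2.7
t 3.37 pos [465.4  11.9  76.4] F [0.8 1.1 5.8] w 0.5
turn [-0.05  0.02 -0.59]
shift [-5.3  4.5 -0.1]
```

```bash
python3 -m handwheel '[[[-0.0095,0.0055,0],[0,0,0]],[[-0.0186,0.0117,0],[0,0,0]],[[-0.027,0.0188,0],[0,0,0]],[[-0.0349,0.0265,0],[0,0,0]],[[-0.0420,0.0349,0],[0,0,0]]]' 1; python3 go.py 546.8 -51.9 76.5;python3 - <<'E'
from h import *
a=grab('side','s2');b=grab('top','t2')
im=np.hstack([cv2.resize(d['frame'][y:y+100,x:x+100],None,fx=4,fy=4,interpolation=3)[:,:,::-1] for d,x,y in((a,190,160),(b,220,160))])
cv2.imwrite('pics/p2.png',im)
E
```

```text
time_s: 3.78
eef_pos: [499.3, -31.0, 76.3]
orientation: [-0.0, 0.711, 0.703, -0.001]
wrist_force: [-1.0, 0.0, 6.9]
grip_width: 0.1
gripper_force: 3.3
t 3.78 pos [499.3 -31.   76.3] F [-1.   0.   6.9] w 0.1
turn [-0.12  0.04 -0.63]
shift [-20.4  47.7  -0.3]
```

View pics/p2.png

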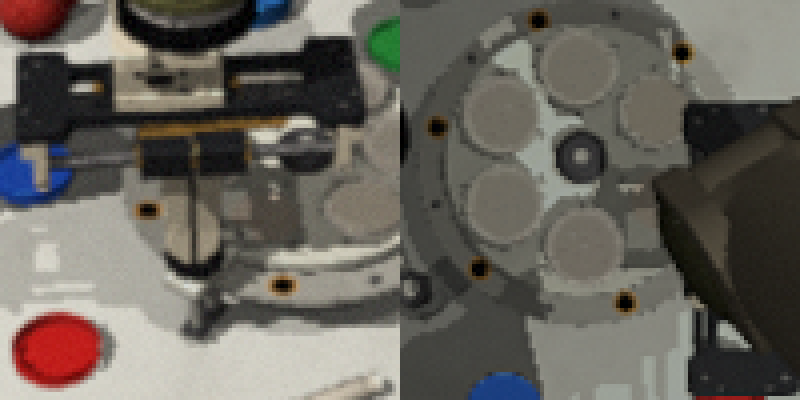

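The tips still hold the cap down, and the table has turned about 37 degrees with it. Next I turn it to just short of the hole.

```bash
python3 -m handwheel '[[[-0.0063,0.0089,0],[0,0,0]],[[-0.0119,0.0184,0],[0,0,0]],[[-0.0166,0.0284,0],[0,0,0]],[[-0.0197,0.0366,0],[0,0,0]],[[-0.021,0.0408,0],[0,0,0]]]' 1; python3 go.py 546.8 -51.9 76.5;python3 - <<'E'
from h import *
a=grab('side','s3');b=grab('top','t3')
im=np.hstack([cv2.resize(d['frame'][y:y+100,x:x+100],None,fx=4,fy=4,interpolation=3)[:,:,::-1] for d,x,y in((a,190,160),(b,220,160))])
cv2.imwrite('pics/p3.png',im)
E
```

```text
time_s: 4.3
eef_pos: [540.8, -52.6, 76.3]
orientation: [-0.0, 0.711, 0.703, -0.001]
wrist_force: [-0.4, -0.6, 7.2]
grip_width: 0.7
gripper_force: 4.2
t 4.3 pos [540.8 -52.6  76.3] F [-0.4 -0.6  7.2] w 0.7
turn [-0.08  0.05 -0.67]
shift [ 0.8  6.  -0.2]
```

View pics/p3.png

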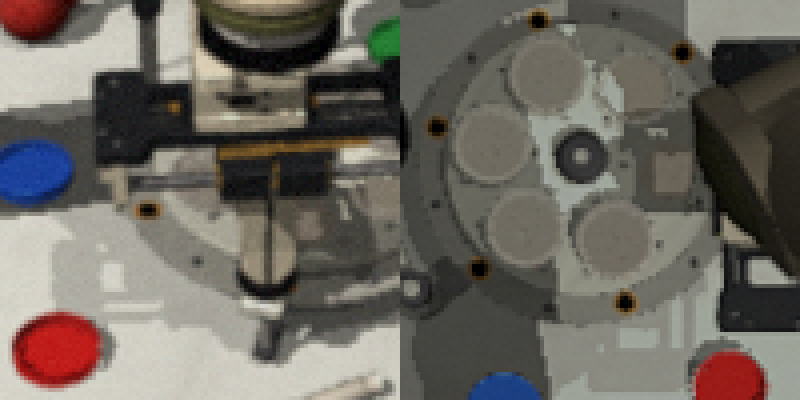

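```bash
cat > ang.py <<'E'
import sys; from h import *
def ang(f):
    d=load(f); g=cv2.cvtColor(d['frame'],cv2.COLOR_RGB2GRAY)[145:265,200:330]; g=cv2.GaussianBlur(cv2.resize(g,None,fx=4,fy=4,interpolation=cv2.INTER_CUBIC),(0,0),2)
    C=cv2.HoughCircles(g,cv2.HOUGH_GRADIENT,1,60,param1=60,param2=12,minRadius=34,maxRadius=46)[0]
    o=[]
    for x,y,r in C:
        p=onz(d,200+(x-1.5)/4,145+(y-1.5)/4,69)[:2]-[578.8,69.8]; R=np.hypot(*p)
        if 59<R<69: o.append(np.degrees(np.arctan2(p[1],p[0])))
    return np.round(sorted(o),1)
for f in sys.argv[1:]: a=ang(f);print(f,a,np.round(a%60,1),np.median(a%60))
E
python3 ang.py top0 t1 t2 t3
```

```text
top0 [-36.3] [23.7] 23.700000000000003
t1 [-84.6 -30.4  23.9  82.7 142.1] [35.4 29.6 23.9 22.7 22.1] 23.9
t2 [-56.7   2.6  60.2 119. ] [ 3.3  2.6  0.2 59. ] 2.9499999999999984
t3 [ 23.1  78.4 139.7] [23.1 18.4 19.7] 19.69999999999999
```

The dish angles put the table at about 57.5 degrees, which agrees with the tip. I'll turn 2.4 degrees more, then ease up partway.

```bash
python3 -m handwheel '[[[-0.0007,0.0027,0],[0,0,0]],[[-0.0012,0.0054,0],[0,0,0]],[[-0.0012,0.0054,0],[0,0,0]]]' 1; python3 go.py 546.8 -51.9 76.5; python3 -m handwheel '[[[0,0,-0.002],[0,0,0]],[[0,0,-0.004],[0,0,0]],[[0,0,-0.006],[0,0,0]],[[0,0,-0.008],[0,0,0]],[[0,0,-0.008],[0,0,0]]]' 1; python3 go.py
```

```text
time_s: 4.65
eef_pos: [545.6, -53.7, 76.3]
orientation: [-0.0, 0.711, 0.703, -0.001]
wrist_force: [0.0, -1.0, 7.4]
grip_width: 0.3
gripper_force: 3.8
t 4.65 pos [545.6 -53.7  76.3] F [ 0.  -1.   7.4] w 0.3
turn [-0.1   0.07 -0.65]
shift [ 1.9  1.2 -0.2]
time_s: 5.07
eef_pos: [545.8, -53.3, 84.5]
orientation: [-0.0, 0.711, 0.703, -0.0]
wrist_force: [-0.6, -2.4, 2.9]
grip_width: 0.4
gripper_force: 1.7
t 5.07 pos [545.8 -53.3  84.5] F [-0.6 -2.4  2.9] w 0.4
turn [-0.04  0.03 -0.64]
```

At 84.5 mm the cap still pushes back, so the pin is in the hole. I lift off.

```bash
python3 -m handwheel '[[[0,0,-0.004],[0,0,0]],[[0,0,-0.008],[0,0,0]],[[0,0,-0.03],[0,0,0]],[[0,0,-0.06],[0,0,0]],[[0,0,-0.09],[0,0,0]]]' 1; python3 -m handwheel '[[[0.04,-0.005,0],[0,0,0]],[[0.08,-0.01,0],[0,0,0]],[[0.12,-0.015,0],[0,0,0]],[[0.16,-0.02,0],[0,0,0]],[[0.2,-0.02,0],[0,0,0]]]' 1 ;  python3 -m handwheel '[[[0.04,0.01,0],[0,0,0]],[[0.08,0.02,0],[0,0,0]],[[0.12,0.03,0],[0,0,0]],[[0.13,0.04,0],[0,0,0]],[[0.13,0.04,0],[0,0,0]]]' 1; python3 go.py 600 290 104;python3 - <<'E'
from h import *
a=grab('side','s4');b=grab('top','t4')
im=np.hstack([cv2.resize(d['frame'][y:y+150,x:x+130],None,fx=3,fy=3,interpolation=3)[:,:,::-1] for d,x,y in((a,190,120),(b,180,140))])
cv2.imwrite('pics/p4.png',im)
E
python3 ang.py t4
```

```text
time_s: 5.48
eef_pos: [545.4, -52.2, 174.8]
orientation: [-0.001, 0.711, 0.704, -0.001]
wrist_force: [1.1, 0.5, -0.6]
grip_width: 0.3
gripper_force: 0.0
time_s: 5.9
eef_pos: [527.0, 149.2, 174.6]
orientation: [-0.0, 0.711, 0.703, -0.0]
wrist_force: [0.5, -0.1, -0.3]
grip_width: 0.4
gripper_force: 0.0
time_s: 6.32
eef_pos: [570.1, 282.0, 174.3]
orientation: [-0.001, 0.709, 0.705, 0.001]
wrist_force: [-0.2, 0.3, 0.0]
grip_width: 0.6
gripper_force: 0.0
t 6.32 pos [570.1 282.  174.3] F [-0.2  0.3  0. ] w 0.6
turn [ 0.02 -0.18 -0.33]
shift [ 7.9 29.8 70.3]
t4 [-30.1  25.3  75.9] [29.9 25.3 15.9] 25.3
```

View pics/p4.png

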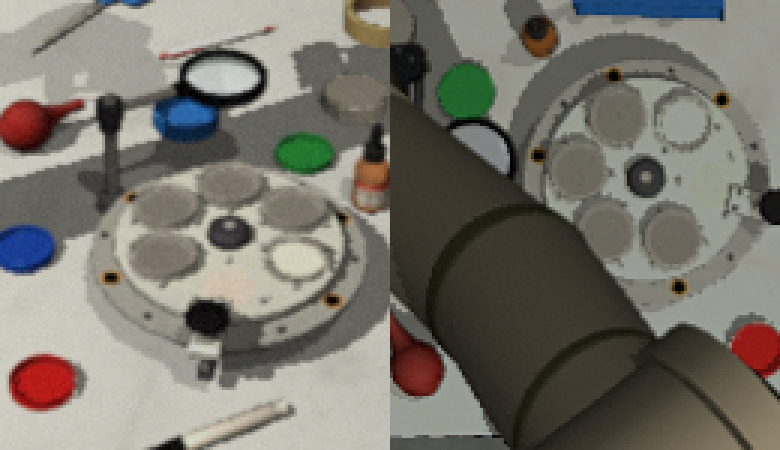

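The button stands at (208,316) in the side crop with the five dishes flat in their nests. I'll check its height from two views, then drop beside the lens.

```bash
python3 - <<'E'
from h import *
s,t=load('s4'),load('t4')
def cen(d,x0,y0,x1,y1):
    m=(d['frame'][y0:y1,x0:x1].max(2)<45).astype('uint8');n,l,st,c=cv2.connectedComponentsWithStats(m);i=1+st[1:,4].argmax();return c[i]+[x0,y0],st[i]
a,sa=cen(s,245,210,275,236);b,sb=cen(t,298,195,320,222);print(a,sa,b,sb,tri(ray(t,*b),ray(s,*a)))
s0,t0=load('side0'),load('top0')
a,sa=cen(s0,205,190,232,213);b,sb=cen(t0,266,230,290,250);print(a,sa,b,sb,tri(ray(t0,*b),ray(s0,*a)))
E
python3 -m handwheel '[[[0.01,0.022,0],[0,0,0]],[[0.01,0.022,0.02],[0,0,0]],[[0.01,0.022,0.04],[0,0,0]],[[0.01,0.022,0.06],[0,0,0]],[[0.01,0.022,0.071],[0,0,0]]]' 1; python3 go.py 592 184 103
```

```text
[258.95348837 225.64341085] [  7  10  15  12 129] [308.39215686 208.71568627] [  5   9  12  11 102] (array([546.74251454, -50.39985364,  81.38402398]), np.float64(1.2923652104797625))
[218.73387097 203.4516129 ] [  7   8  15  12 124] [277.70338983 241.27118644] [  6   6  12  12 118] (array([457.8650631 ,  37.95283806,  81.03867876]), np.float64(0.6114358013943983))
time_s: 6.83
eef_pos: [590.8, 283.6, 101.4]
orientation: [-0.0, 0.712, 0.703, -0.002]
wrist_force: [-0.7, 0.2, 0.2]
grip_width: 0.2
gripper_force: 0.0
t 6.83 pos [590.8 283.6 101.4] F [-0.7  0.2  0.2] w 0.2
turn [-0.15  0.13 -0.74]
shift [-99.6   2.5  -1.4]
```

The button reads 81.4 mm against 81.0 mm at the start by the same method, so it is up. It sits at -104.9 degrees, so it is locked in the next hole. Now I push the lens.

```bash
python3 -m handwheel '[[[-0.008,0,0],[0,0,0]],[[-0.016,0,0],[0,0,0]],[[-0.024,0,0],[0,0,0]],[[-0.032,0,0],[0,0,0]],[[-0.04,0,0],[0,0,0]]]' 1; python3 -m handwheel '[[[-0.008,0,0],[0,0,0]],[[-0.016,0,0],[0,0,0]],[[-0.024,0,0],[0,0,0]],[[-0.032,0,0],[0,0,0]],[[-0.04,0,0],[0,0,0]]]' 1; python3 go.py 592 184 103
```

```text
time_s: 7.25
eef_pos: [592.2, 245.4, 104.5]
orientation: [0.0, 0.711, 0.703, 0.001]
wrist_force: [-0.0, 0.9, 0.3]
grip_width: 0.2
gripper_force: 0.3
time_s: 7.67
eef_pos: [591.0, 205.8, 103.3]
orientation: [-0.0, 0.711, 0.703, -0.0]
wrist_force: [0.6, -0.4, 0.6]
grip_width: 0.3
gripper_force: 0.2
t 7.67 pos [591.  205.8 103.3] F [ 0.6 -0.4  0.6] w 0.3
turn [-0.    0.   -0.62]
shift [-21.8   1.2   0.3]
```

```bash
python3 -m handwheel '[[[-0.005,0,0],[0,0,0]],[[-0.01,0,0],[0,0,0]],[[-0.014,0,0],[0,0,0]],[[-0.018,0,0],[0,0,0]],[[-0.018,0,0],[0,0,0]]]' 1; for i in 1 2 3; do python3 -m handwheel '[[[-0.0015,0,0],[0,0,0]],[[-0.0015,0,0],[0,0,0]],[[-0.0015,0,0],[0,0,0]]]' 1 | grep -E 'pos|wrist'; done
python3 - <<'E'
from h import *
a=grab('side','s5');b=grab('top','t5')
im=np.hstack([cv2.resize(d['frame'][y:y+150,x:x+130],None,fx=3,fy=3,interpolation=3)[:,:,::-1] for d,x,y in((a,190,120),(b,180,140))])
cv2.imwrite('pics/p5.png',im)
E
```

```text
time_s: 8.08
eef_pos: [590.8, 187.6, 103.2]
orientation: [0.0, 0.711, 0.703, -0.0]
wrist_force: [-0.6, 0.6, 0.1]
grip_width: 0.3
gripper_force: 0.0
eef_pos: [590.8, 187.4, 103.3]
wrist_force: [-0.9, 0.3, 0.1]
eef_pos: [590.8, 185.7, 103.3]
wrist_force: [-0.0, 0.2, -0.6]
eef_pos: [590.8, 184.0, 103.3]
wrist_force: [-0.2, 0.5, 0.1]
```

View pics/p5.png

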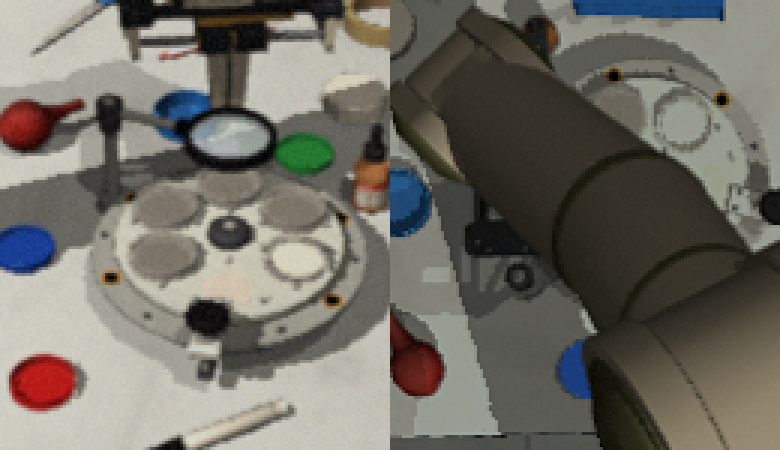

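The side crop shows the tips behind the ring, with the lens at (230,138) following. The stop isn't reached yet, so I go on in small steps watching the force.

```bash
for i in 1 2 3; do python3 -m handwheel '[[[-0.0015,0,0],[0,0,0]],[[-0.0015,0,0],[0,0,0]],[[-0.0015,0,0],[0,0,0]]]' 1 | grep -E 'pos|wrist'; done
python3 - <<'E'
from h import *
a=grab('side','s6'); u=(190+230/3,120+138/3); print(onz(load('s5'),*u,114))
E
```

```text
eef_pos: [590.8, 182.7, 103.3]
wrist_force: [0.9, 0.9, -1.1]
eef_pos: [590.8, 182.6, 103.4]
wrist_force: [-0.8, 5.7, -1.1]
eef_pos: [590.8, 182.5, 103.4]
wrist_force: [-0.3, 9.2, -3.3]
[588.67265045 135.00147485 114.        ]
```

The force rises to 9 N at y = 182.6 with no further movement, so the arm is against its stop. I back off, lift and look.

```bash
python3 -m handwheel '[[[0.01,0,0],[0,0,0]],[[0.03,0,0],[0,0,0]],[[0.05,0,-0.02],[0,0,0]],[[0.06,0,-0.06],[0,0,0]],[[0.06,0,-0.1],[0,0,0]]]' 1;  python3 -m handwheel '[[[0.04,0,0],[0,0,0]],[[0.08,0,0],[0,0,0]],[[0.11,0,0],[0,0,0]],[[0.11,0,0],[0,0,0]],[[0.11,0,0],[0,0,0]]]' 1
python3 - <<'E'
from h import *
a=grab('side','s7');b=grab('top','t7')
im=np.hstack([cv2.resize(d['frame'][y:y+150,x:x+130],None,fx=3,fy=3,interpolation=3)[:,:,::-1] for d,x,y in((a,190,120),(b,190,140))])
cv2.imwrite('pics/p7.png',im)
E
```

```text
time_s: 10.15
eef_pos: [590.0, 242.4, 203.4]
orientation: [-0.001, 0.71, 0.705, -0.001]
wrist_force: [1.3, 0.5, 1.1]
grip_width: 0.2
gripper_force: 0.0
time_s: 10.57
eef_pos: [591.7, 351.6, 203.0]
orientation: [-0.0, 0.71, 0.704, -0.0]
wrist_force: [0.1, -0.8, -0.1]
grip_width: 0.4
gripper_force: 0.0
```

View pics/p7.png

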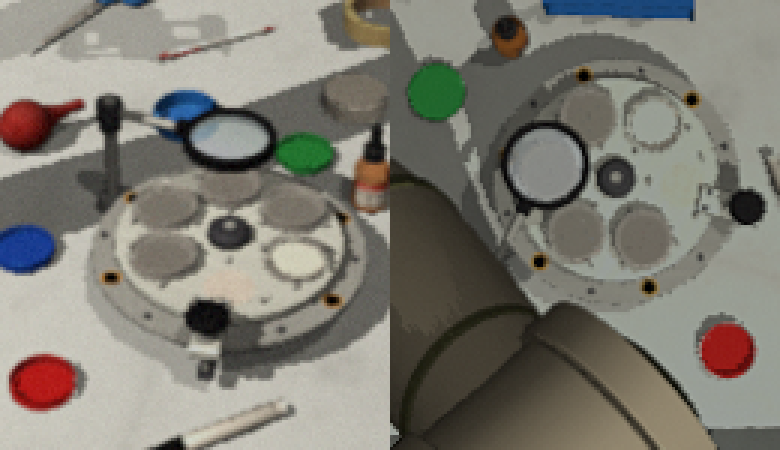

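The lens is over the reading dish at (545,165) in the top crop, the button is up at (747,207), the dishes sit in their nests and the robot is clear. I hand in.

```bash
python3 -c "
from h import *
d=load('t7');print(onz(d,190+155/3,140+165/3,114))
print(manip.close_job())"
```

```text
[585.31749963 133.75728316 114.        ]
the job is handed in; nothing more can be done
None
```

The job is handed in, though no verdict came back: the images show the table locked one hole counter-clockwise with the plunger up, the magnifier pushed to its stop over the reading place and the dishes in their nests.

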